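# Clamp a circuit board in the bench holder with its travelling feed knob

### The job

Take the loose circuit board off the mat, set it flat on the two rails of the board holder, long side along the rails, between the moving jaw and the stop. Then turn the knob on the moving jaw clockwise (the knob travels with the jaw) until the board is pushed up against the stop and the jaw's sprung pad is pressed in about half-way, never driving the pad solid, and let go with the board clamped. Leave the other things on the bench alone.

Things in the scene. Friction and masses are not known exactly. Their poses are not given: they have to be found in the camera images.
- board_center (a point): Centre, half-way up (19 mm above the underside) of the loose 0.2 kg circuit board, z up: 80 mm (x) by 60 mm (y), 4 mm thick. In its middle a yellow transformer block, 30 mm (x) by 24 mm (y), stands 34 mm above the board's top. Other parts, up to 14 mm tall, lie over 20 mm from the middle along x, so take the block across its 24 mm. May go in either way round. Starts on a 3 mm mat.
- holder: Fixed board holder: aluminium plate 220 mm (x) by 100 mm (y); origin at the centre of its underside, on the bench; +x is the way the jaw feeds. Moving jaw at -x; at +x the stop, a block 70 mm wide, top 42 mm above the bench, set tight by hand: its face is 50 to 62 mm in +x of the origin, different each time and not measured, so find it by feel.
- rails_mid (a point): Mid-point between the tops of the holder's two steel rails, 30 mm straight above the holder's origin, axes as the holder's. The rails run along x, 44 mm apart between centres, each 10 mm wide. A board centred here has 6 mm free to the open jaw's pad and 10 to 22 mm free to the stop.
- carriage: Moving jaw: grey block 50 mm (x) by 84 mm (y), from 12 to 40 mm above the bench, axes as the holder's, origin at the centre of its underside, at the start 85 mm in -x of the holder's origin. It slides along the holder's +x, 12 mm per rad of the knob (rack and pinion), and carries the sprung pad in front.
- pad_rest (a point): Point on the jaw (moves with it) where the middle of its black pad's face stands when free, 39 mm in +x of the carriage's origin. The pad is 60 mm wide, 19 to 41 mm above the bench, and can be pressed back 6 mm into the jaw against a spring of 3.5 N per mm: half-way is 3 mm, about 10 N; solid at 6 mm, 21 N.
- knob_grip (a point): Point on the knob's upright axis at the height to grip, 76 mm above the bench, straight above the carriage's origin. The knob is a black bar 44 mm long, 14 mm thick, 32 mm high on a disc of 22 mm radius (disc top 54 mm, bar top 84 mm above the bench). The frame turns with the knob, x along the bar; at the start the bar lies along the holder's x.
- knob (a joint): Knob angle in rad: 0 at the start (jaw open), growing clockwise seen from above, up to 3.4. Each rad feeds jaw and knob 12 mm along the holder's +x. Friction takes up to 0.22 N m to turn (about half of it still felt when pausing) and holds the jaw where it is left; each newton on the pad adds 0.012 N m. A push along +x relieves that by 0.012 N m per newton.
- flux_jar: Bystander: small jar, 42 mm wide, 45 mm tall; origin at its underside.
- solder_reel: Bystander: reel 54 mm wide, 40 mm tall, standing on its flange; origin at its underside.
- driver: Bystander: small screwdriver, 120 mm long, lying on the bench.
- screw_tray: Bystander: divided tray 90 by 120 by 25 mm; origin at its underside.
Things that resemble listed ones, but are neither listed nor needed, are in the scene too. Of the things that look like the holder, take the one that is farthest to the robot's right at the start.

How it is judged:
On the way, in this order (a step that is already met when the one before it is completed fails the run):
1. the board rests flat on the rails between jaw and stop, long side along the rails, let go, jaw not yet pressing on it (z of board_center in the frame of holder between 0.046 and 0.052 m and y of board_center in the frame of holder between -0.015 and 0.015 m and x of board_center in the frame of holder between -0.012 and 0.03 m and angle between the x axis of board_center and the x axis of holder, either way round below 0.2 rad and angle between board_center's own z axis and vertical below 0.06 rad and contact force between the fingers and board below 0.1 N and contact force between carriage and board below 3 N), for 0.2 s.
2. the jaw's sprung pad presses the board (contact force between carriage and board above 5 N), for 0.2 s.
At the end, for the whole second after the job is handed in: The board lies flat on both rails (within 3 mm of height, 16 mm sideways, square to the jaws within 0.06 rad), pushed against the stop, and the jaw's pad presses it with 5 to 16 N (pad in by 1.4 to 4.6 mm of its 6 mm); knob at rest and let go (contact force between carriage and board between 5 and 16 N and value of joint knob above 1.35 rad and z of board_center in the frame of holder between 0.046 and 0.052 m and y of board_center in the frame of holder between -0.016 and 0.016 m and x of board_center in the frame of holder between 0.006 and 0.025 m and angle between the x axis of board_center and the x axis of holder, either way round below 0.06 rad and angle between board_center's own z axis and vertical below 0.05 rad and linear speed of board below 0.01 m/s and velocity of joint knob between -0.02 and 0.02 rad/s); the robot touches nothing.
It fails at once if the sprung pad is driven solid on the board (over 22 N) (contact force between carriage and board above 22 N).
It fails at once if a bystander is moved more than 20 mm (distance of any of flux_jar, solder_reel, driver, screw_tray from where it was at the start of the episode above 0.02 m).
It also fails if it takes over 64 s, if anything falls off the work surface, if the arm or the gripper's body presses on something with over 40 N, if the wrist force passes 120 N, or if a joint passes its speed limit or range.

### The arm

A 6-joint arm with a two-finger parallel gripper is mounted at the origin on the work surface. World frame = base frame: x ahead of the robot, y to its left, z up, the work surface at z = 0. Lengths are in m, angles in rad, forces in N, time in s.
With the tool pointing down it reaches from about 0.25 to 0.775 m from the base axis. Payload 8.9 kg.
Tool frame: the origin (TCP) lies between the finger pads; the fingertips stand finger_overhang ahead of it and the grasp point (between the pads) is the TCP (finger_overhang is the distance from the TCP to the fingertips, in m); z points along the fingers, y is the line along which they close (so a half turn about z gives the same grasp; the last joint's range is limited). The gripper opens to 85 mm and grips with 20 to 120 N. Pads are 22 mm wide; open, the fingers measure 114 mm over their backs; the gripper's body (76 mm by 85 mm) begins 54 mm behind the grasp point. The pads swing forward as they close: fully open they stand 13 mm farther back than shut.
Start: joints at [-1.411, 0.291, -0.153, 1.127, 0, 1.431], TCP at [0.155, -0.502, 0.25] pointing down, gripper open.
Joint ranges: [-2.52, 2.52], [-0.91, 1.74], [-1.3, 1.37], [-1.96, 2.02], [-1.52, 1.47], [-3.14, 3.14]. Speed limits (rad/s): [2.22, 2.22, 2.79, 3.14, 3.14, 3.14].

### API

Orientations are given as [roll, pitch, yaw] about the fixed x, y, z axes, in that order (R = Rz(yaw) Ry(pitch) Rx(roll)).
In Python, from bench import sense, capture, finish_job, recognise, cut_out, finger_overhang gives the robot as it stands.
- The arm moves only by the tool drive_tool, never from a script. Its argument "increments" is a list of rows, each a list of 4 numbers: the shift along the world's x, y, z in cm, then the turn about the world's z in degrees. A call has 1 to 5 rows; each row shifts and turns the commanded pose from where the row before left it; what a row does not reach is not made up. A row lasts 1/12 s, in which the tool goes at most 41.7 mm and 7.16 degrees, less where a joint would pass 70% of its speed; a pose out of reach is approached as far as the arm can. A call with a gripper value outside its range is refused whole. "jaw" is the gripper's target within -1 to 1 (shut at 1, half-way at 0, fully open at -1), set as the call begins (left out, the last holds). The fingers move at their own pace and stop on an object; the grip force is fixed at half the most. Time passes only in rows, so rows that do not move let the fingers close. It gives the time, the measured TCP pose, the force, the opening and the grip force at its end, in the units of the state.
- sense(): the state, without advancing time (a new reading comes with each control period).
- capture(name): name is "side" or "top" or "wrist"; returns a dict with "pixels" (420x560x3 uint8, blue, green, red), "K" (3x3 intrinsics, pixels), "R" (3x3) and "t" (3): a world point X has camera coordinates R X + t. Camera axes: x right, y down, z forward; pixel columns grow to the right and rows downward; lengths in m; the calibration is good to about 2 mm. A picture is of the moment at which its call begins. There is no depth.
- finish_job(): hands the job in; it is judged then, once.
Trained networks look in a picture, given as the dict that the camera call returned (one of the last four; its "shot" number tells which), for a name from the list of things; names that differ only in an ending like _2 or _b are one class to them, and where a whole thing is asked for, a point or a joint stands for the part that bears it (a point fixed in the world has none). Each returns a list of dicts, best first, with "confidence" (0 to 1); they miss things now and then, are a little off and sometimes report something else, mostly with a low value. They report only what shows in the picture. A call takes as long as a camera call. They do not tell look-alikes from the thing itself.
- recognise(name, picture): "xyz" ([x, y, z] in m, in world coordinates, good to about 4 mm: the middle of the surface that is visible of it).
- cut_out(name, picture): "mask" (420x560 bool, what is visible of it).
The state is a dict: "clock": time; "qpos": joint angles; "qvel": joint speeds; "effort": joint torques, N m; "ee_pos": TCP position; "orientation": TCP orientation; "wrist_force": force on the tool from outside, world axes, zero at the start; "wrist_torque": the same for the moment, N m; "opening": opening from 0.0 (shut) to 1.0 (fully open); "gripper_force": force on a finger pad.
Only numpy, scipy, OpenCV 4.12 (cv2) and the standard library are available. Lean on these libraries where they do the work, as an engineer would, in place of code of your own. Each camera call takes 0.05 s, during which the arm holds its last target. There are 200 camera calls.

## Working session

There is one attempt and no reset: what is moved stays moved. The work goes in short steps, Python scripts to look and compute and a tool call to move; the robot and the scene stay as the last step left them, time stands still between calls to the robot, and variables do not carry over. Pictures are saved under pics/ and viewed, at most 13 in all, crops included, and the job is handed in when it is done.

Besides the shell and the picture viewer there is one more tool, called after "Emit:" as name(argument=value, ...), one argument or row to a line, values as JSON. drive_tool: Moves the arm, as the interface text tells. Its arguments: {"type":"object","properties":{"increments":{"type":"array","items":{"type":"array","items":{"type":"number"}}},"jaw":{"type":"number"}},"required":["increments"]}

```bash
mkdir -p pics
cat > h.py <<'E'
import sys; sys.path.insert(0,'.')
from bench import *
import numpy as np, cv2
def px2w(c,u,v,z):
    R=np.array(c["R"]);t=np.array(c["t"]);K=np.array(c["K"])
    d=R.T@np.linalg.solve(K,[u,v,1.]);o=-R.T@t
    return o+d*(z-o[2])/d[2]
def w2px(c,X):
    p=np.array(c["K"])@(np.array(c["R"])@np.array(X)+np.array(c["t"]));return p[:2]/p[2]
E
python3 - <<'E'
from h import *
print(finger_overhang); s=sense(); print(s)
for n in ["top","side"]:
    c=capture(n); cv2.imwrite(f"pics/{n}0.png",c["pixels"])
    print(n,-np.array(c["R"]).T@c["t"])
    for k in ["board_center","holder","carriage","knob_grip","flux_jar","solder_reel","driver","screw_tray"]:
        for r in recognise(k,c): print(k,np.round(r["xyz"],3),round(r["confidence"],2),np.round(w2px(c,r["xyz"])))
E
```

```text
0.019
{'clock': 0.0, 'qpos': array([-1.41128022e+00,  2.91277683e-01, -1.54130623e-01,  1.12670252e+00,
        1.16222161e-05,  1.43151112e+00]), 'qvel': array([-0.00021499,  0.00061318,  0.00091886,  0.00020134,  0.00150522,
        0.00071562]), 'effort': array([-1.77430069e-03, -5.37140071e+01,  3.31374764e+01,  1.59350457e-02,
       -3.00076554e-04,  4.42251428e-05]), 'ee_pos': array([ 0.15449439, -0.50131695,  0.24973204]), 'orientation': array([-3.14029250e+00, -1.94008572e-04,  2.98801186e-01]), 'wrist_force': array([ 0.38896931, -0.2466392 ,  0.32142225]), 'wrist_torque': array([-0.01456556,  0.01470693,  0.00557186]), 'gripper_force': 0.0, 'opening': 1.0013100818283993}
top [ 0.3643573  -0.01539332  1.22949415]
board_center [0.573 0.27  0.006] 0.93 [164. 182.]
holder [ 0.539 -0.138  0.018] 0.97 [318. 194.]
holder [0.201 0.291 0.018] 0.67 [150. 326.]
holder [ 0.529 -0.056  0.06 ] 0.52 [288. 195.]
carriage [0.184 0.356 0.04 ] 0.74 [121. 334.]
carriage [ 0.536 -0.058  0.042] 0.69 [288. 194.]
knob_grip [0.184 0.366 0.053] 0.71 [116. 335.]
knob_grip [ 0.53  -0.056  0.061] 0.69 
[... 165 characters left out ...]
r [ 0.736 -0.15   0.022] 0.52 [322. 121.]
screw_tray [0.744 0.25  0.005] 0.92 [173. 119.]
side [0.2174401  0.7445746  0.87650739]
board_center [0.567 0.284 0.01 ] 0.69 [196. 309.]
holder [0.198 0.306 0.026] 0.9 [349. 362.]
holder [ 0.533 -0.113  0.025] 0.74 [266. 199.]
carriage [ 0.531 -0.04   0.041] 0.78 [257. 212.]
carriage [0.185 0.377 0.042] 0.65 [350. 393.]
knob_grip [0.185 0.37  0.056] 0.7 [351. 387.]
knob_grip [ 0.537 -0.048  0.061] 0.59 [256. 204.]
flux_jar [ 0.702 -0.275  0.033] 0.51 [233. 155.]
solder_reel [0.756 0.042 0.043] 0.72 [172. 213.]
driver [ 0.702 -0.274  0.034] 0.54 [233. 155.]
driver [ 0.74  -0.143  0.021] 0.44 [206. 179.]
screw_tray [0.739 0.253 0.011] 0.73 [140. 280.]
```

View pics/top0.png

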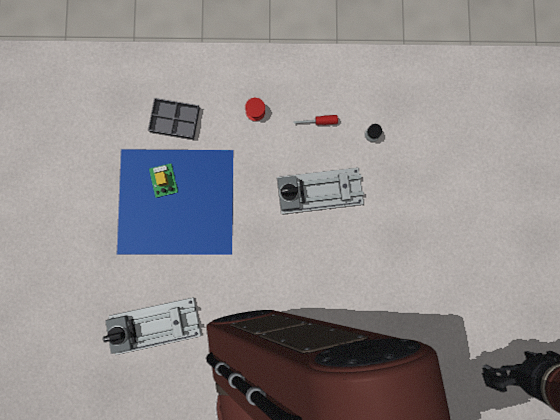

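View pics/side0.png

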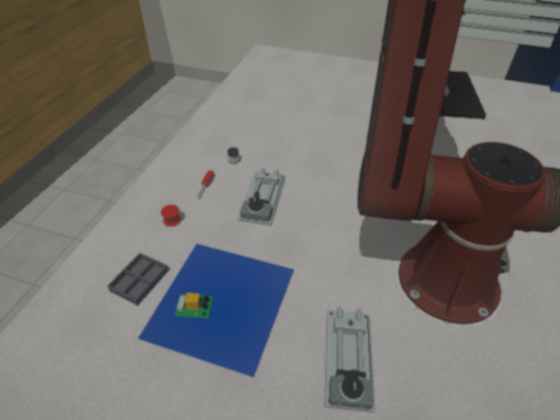

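The top view shows the right-hand holder near pixel (320,192), with its jaw and knob on the left at (289,192) and its stop at (347,186). The board is on the mat at (163,180). The second holder, at (155,325), is the look-alike. The side view agrees. Next I'll get rough yaws.

Run:
```python
from h import *
c=capture("top")
for k,z in [("board_center",.007),("holder",.012)]:
    r=cut_out(k,c)
    for q in r[:2]:
        m=q["mask"].astype(np.uint8)
        p=np.argwhere(m)[:,::-1]
        W=np.array([px2w(c,u,v,z)[:2] for u,v in p],np.float32)
        print(k,q["confidence"],len(p),cv2.minAreaRect(W),W.mean(0))
```

```text
board_center 0.87 659 ((0.5753157138824463, 0.27286189794540405), (0.07963328808546066, 0.060772061347961426), 14.691513061523438) [0.5749964  0.27266663]
holder 0.69 3568 ((0.19734439253807068, 0.29396045207977295), (0.10033753514289856, 0.24169792234897614), 12.055903434753418) [0.19822334 0.28910503]
holder 0.61 3183 ((0.5500376224517822, -0.1415637731552124), (0.10494900494813919, 0.22537462413311005), 5.735838890075684) [ 0.54971695 -0.14183974]
```

Emit:
drive_tool(
  increments=[
    [2,4,0,-7],
    [2,4,0,-7],
    [2,4,0,-7],
    [2,4,0,-7],
    [2,4,0,-7],
  ],
  jaw=-1,
)

```text
clock: 1.47
ee_pos: [0.2453, -0.3198, 0.2504]
orientation: [-3.142, -0.0, -0.298]
wrist_force: [0.9, 0.5, -0.3]
opening: 1.005
gripper_force: 0.0
```

Emit:
drive_tool(
  increments=[
    [2,3,0,-7],
    [2,3,0,-7],
    [2,2,0,-7],
    [2,2,0,-7],
    [2,2,0,-7],
  ],
)

```text
clock: 1.88
ee_pos: [0.3205, -0.2267, 0.2507]
orientation: [-3.117, -0.0, -0.822]
wrist_force: [0.0, 0.4, 0.6]
opening: 0.997
gripper_force: 0.0
```

Emit:
drive_tool(
  increments=[
    [1.5,1,0,7],
    [1.5,1,0,7],
    [1.5,1,1,7],
    [1.5,1,1,7],
    [1.5,1,1,7],
  ],
)

```text
clock: 2.3
ee_pos: [0.3935, -0.1791, 0.2808]
orientation: [-3.118, 0.001, -0.213]
wrist_force: [1.3, -0.6, 0.1]
opening: 1.002
gripper_force: 0.0
```

Emit:
drive_tool(
  increments=[
    [0.5,0.5,1,7],
    [0.5,0.5,1,7],
    [0.5,0.5,0,7],
    [0.5,0.5,0,7],
    [0,0,0,7],
  ],
)

```text
clock: 2.72
ee_pos: [0.4137, -0.1592, 0.3006]
orientation: [-3.118, -0.0, 0.398]
wrist_force: [-0.6, 0.3, 0.2]
opening: 0.996
gripper_force: 0.0
```

Run:
```python
from h import *
s=sense(); print(s["qpos"],s["ee_pos"],s["orientation"])
c=capture("wrist"); R=np.array(c["R"]); print(-R.T@c["t"],R[2])
cv2.imwrite("pics/w1.png",c["pixels"])
for k in ["holder","carriage","knob_grip"]:
    for r in recognise(k,c): print(k,np.round(r["xyz"],3),round(r["confidence"],2),np.round(w2px(c,r["xyz"])))
```

```text
[-0.54223938  0.12259262 -0.23529453  1.23147663  0.0139367   2.20096112] [ 0.41366347 -0.1591523   0.30057097] [-3.11837931e+00 -3.16815044e-04  3.98259091e-01]
[ 0.48339816 -0.13333489  0.42292437] [-0.27555233 -0.09232492 -0.95684221]
holder [ 0.546 -0.134  0.018] 0.66 [305.  73.]
holder [0.223 0.184 0.014] 0.62 [  9. 209.]
carriage [ 0.538 -0.063  0.038] 0.73 [247.  52.]
knob_grip [ 0.532 -0.054  0.073] 0.8 [233.  47.]
```

View pics/w1.png

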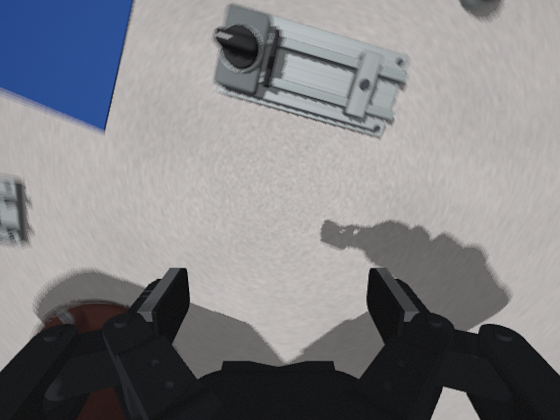

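The wrist view shows the holder with its knob at (240,45), the pad edge at (272,55) and the stop at (362,85). I'll now move over the board.

Emit:
drive_tool(
  increments=[
    [0.8,1.8,0,7],
    [0.8,1.8,0,7],
    [0.8,1.8,0,7],
    [0.8,1.8,0,7],
    [0.8,1.8,0,7],
  ],
)

```text
clock: 3.33
ee_pos: [0.4531, -0.0692, 0.3004]
orientation: [-3.118, 0.0, 1.003]
wrist_force: [-0.2, -0.0, -0.2]
opening: 1.003
gripper_force: 0.0
```

Emit:
drive_tool(
  increments=[
    [0.8,1.8,0,7],
    [0.8,1.8,0,7],
    [0.8,1.8,0,7],
    [0.8,1.8,0,7],
    [0.8,1.8,0,7],
  ],
)

```text
clock: 3.75
ee_pos: [0.4931, 0.0209, 0.3004]
orientation: [-3.118, 0.0, 1.615]
wrist_force: [0.1, -0.3, 0.7]
opening: 1.002
gripper_force: 0.0
```

Emit:
drive_tool(
  increments=[
    [0.8,1.8,0,7],
    [0.8,1.8,0,7],
    [0.8,1.8,0,7],
    [0.8,1.8,0,7],
    [0.8,1.8,0,7],
  ],
)

```text
clock: 4.17
ee_pos: [0.5332, 0.1109, 0.3004]
orientation: [-3.118, 0.0, 2.225]
wrist_force: [0.2, -0.5, 0.6]
opening: 1.001
gripper_force: 0.0
```

Emit:
drive_tool(
  increments=[
    [0.8,1.8,-1,7],
    [0.8,1.8,-1,7],
    [0.8,1.8,-1,7],
    [0.8,1.8,-1,7],
    [0.8,1.8,-1,7],
  ],
)

```text
clock: 4.58
ee_pos: [0.5732, 0.2008, 0.2498]
orientation: [-3.118, 0.0, 2.836]
wrist_force: [-0.1, -0.4, 0.9]
opening: 1.0
gripper_force: 0.0
```

Emit:
drive_tool(
  increments=[
    [0.8,1.8,-1,7],
    [0.8,1.8,-1,7],
    [0.8,1.8,-1,7],
    [0.8,1.8,-1,7],
    [0,0,0,4],
  ],
)

```text
clock: 5.0
ee_pos: [0.6049, 0.2744, 0.2076]
orientation: [-3.119, -0.002, -2.886]
wrist_force: [-0.2, -0.5, -0.0]
opening: 0.997
gripper_force: 0.0
```

Run:
```python
from h import *
s=sense(); print(s["qpos"],s["ee_pos"],s["orientation"])
c=capture("wrist")
cv2.imwrite("pics/w2.png",c["pixels"])
for r in recognise("board_center",c): print(np.round(r["xyz"],3),round(r["confidence"],2),np.round(w2px(c,r["xyz"])))
P=c["pixels"].astype(int); B,G,Rr=P[...,0],P[...,1],P[...,2]
ye=(Rr>140)&(G>100)&(B<80)
gr=cut_out("board_center",c)[0]["mask"]
for n,m,z in [("yellow",ye,.041),("board",gr,.007)]:
    m=m.astype(np.uint8); k,l,st,ce=cv2.connectedComponentsWithStats(m); i=1+np.argmax(st[1:,4]); 
    p=np.argwhere(l==i)[:,::-1]; W=np.array([px2w(c,u,v,z)[:2] for u,v in p],np.float32)
    print(n,st[i],cv2.minAreaRect(W))
```

```text
[ 0.32635266  0.58823237  0.20126618  1.18735368 -0.02254524  0.07059062] [0.6048813  0.27442828 0.20761538] [-3.11885508e+00 -1.92474142e-03 -2.88581278e+00]
yellow [276 157  25  23  46] ((0.5678795576095581, 0.2651277780532837), (0.01461277436465025, 0.030713487416505814), 57.43021774291992)
board [ 261  129   57   76 4212] ((0.5760550498962402, 0.27411383390426636), (0.07962275296449661, 0.05964469909667969), 13.704582214355469)
```

View pics/w2.png

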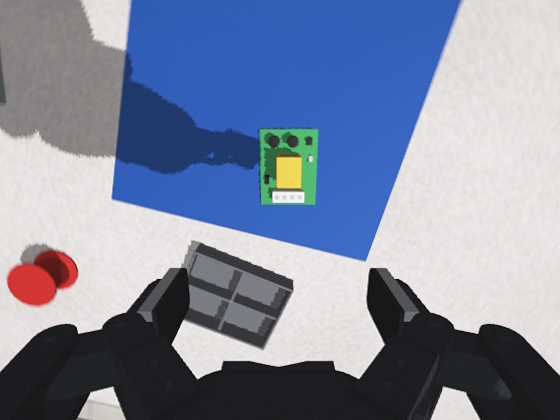

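The board is at pixel (289,167), with its block at (289,172) and its long side lined up with the tool's x axis. The geometry agrees with the top view, so I'll descend.

Emit:
drive_tool(
  increments=[
    [-1,0,-3.5,0],
    [-1,0,-3.5,0],
    [-0.9,0,-3,0],
    [0,0,-2,0],
    [0,0,0,0],
  ],
)

```text
clock: 5.57
ee_pos: [0.5729, 0.2705, 0.0867]
orientation: [-3.117, -0.006, -2.895]
wrist_force: [-0.6, 0.3, -0.3]
opening: 0.998
gripper_force: 0.0
```

Run:
```python
from h import *
s=sense(); print(s["ee_pos"],s["orientation"])
c=capture("wrist"); cv2.imwrite("pics/w3.png",c["pixels"][100:,:])
for r in recognise("board_center",c): print(np.round(r["xyz"],3),round(r["confidence"],2),np.round(w2px(c,r["xyz"])))
P=c["pixels"].astype(int); B,G,Rr=P[...,0],P[...,1],P[...,2]
ye=((Rr>180)&(G>130)&(B<80)).astype(np.uint8)
k,l,st,ce=cv2.connectedComponentsWithStats(ye); i=1+np.argmax(st[1:,4]); print(st[i])
p=np.argwhere(l==i)[:,::-1]; W=np.array([px2w(c,u,v,.041)[:2] for u,v in p],np.float32); print(cv2.minAreaRect(W))
```

```text
[0.57290962 0.27050584 0.08674686] [-3.11748322 -0.00621094 -2.89501647]
[0.566 0.274 0.007] 0.56 [288. 224.]
[265 249  17  25  45]
((0.5792098045349121, 0.26401570439338684), (0.00802646018564701, 0.01816985011100769), 71.59590148925781)
```

View pics/w3.png

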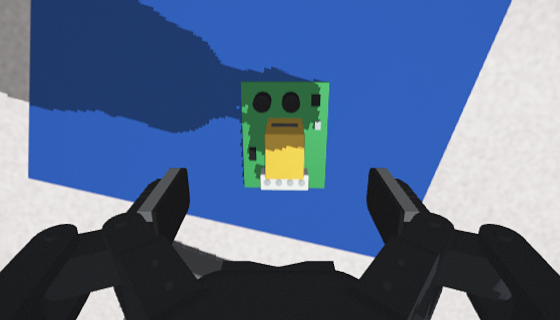

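The board's corners are at about (242,182) and (329,182) at the top and (325,288) and (245,286) at the bottom, in full-image pixels. The block is central, and the fingers straddle the board.

Run:
```python
from h import *
c=capture("wrist")
W=np.array([px2w(c,u,v,.007) for u,v in [(242,182),(329,182),(325,288),(245,286)]]);print(W,W.mean(0))
s=sense(); print(s["ee_pos"],s["orientation"],w2px(c,s["ee_pos"]))
m=cut_out("board_center",c)
print(len(m))
```

```text
[[0.54945519 0.23702522 0.007     ]
 [0.53457756 0.29481749 0.007     ]
 [0.61352629 0.31573645 0.007     ]
 [0.62764985 0.25631109 0.007     ]] [0.58130222 0.27597256 0.007     ]
[0.57717723 0.27207983 0.0921709 ] [-3.11826980e+00  2.63867423e-03 -2.89265745e+00] [278.90312408 294.77404908]
1
```

Emit:
drive_tool(
  increments=[
    [0.2,0.2,-2,0],
    [0,0,-2,0],
    [0,0,-1.8,0],
    [0,0,0,0],
    [0,0,0,0],
  ],
)

```text
clock: 6.18
ee_pos: [0.5785, 0.2743, 0.0334]
orientation: [-3.118, 0.001, -2.891]
wrist_force: [-0.0, 0.3, 0.4]
opening: 0.997
gripper_force: 0.0
```

Emit:
drive_tool(
  increments=[
    [0,0,0,0],
    [0,0,0,0],
    [0,0,0,0],
    [0,0,0,0],
    [0,0,0,0],
  ],
  jaw=1,
)

```text
clock: 6.6
ee_pos: [0.5783, 0.2744, 0.033]
orientation: [-3.118, 0.001, -2.89]
wrist_force: [-0.2, 0.4, -0.4]
opening: 0.3
gripper_force: 0.0
```

Emit:
drive_tool(
  increments=[
    [0,0,0,0],
    [0,0,0,0],
    [0,0,0,0],
    [0,0,0,0],
    [0,0,0,0],
  ],
)

```text
clock: 7.02
ee_pos: [0.5783, 0.2745, 0.0334]
orientation: [-3.119, 0.001, -2.89]
wrist_force: [-1.7, 0.1, 8.1]
opening: 0.274
gripper_force: 59.4
```

Emit:
drive_tool(
  increments=[
    [0,0,1,0],
    [0,0,2,0],
    [0,0,4,0],
    [0,0,4,0],
    [0,0,4,0],
  ],
)

```text
clock: 7.43
ee_pos: [0.5772, 0.274, 0.1843]
orientation: [-3.118, -0.001, -2.89]
wrist_force: [1.0, 0.7, -1.5]
opening: 0.268
gripper_force: 59.2
```

Emit:
drive_tool(
  increments=[
    [-0.4,-2,1,7],
    [-0.4,-2,1,7],
    [-0.4,-2,1,7],
    [-0.4,-2,1,7],
    [-0.4,-2,1,7],
  ],
)

```text
clock: 7.85
ee_pos: [0.5573, 0.1734, 0.2334]
orientation: [-3.118, 0.0, -2.273]
wrist_force: [-0.1, -0.3, -1.6]
opening: 0.269
gripper_force: 59.2
```

Emit:
drive_tool(
  increments=[
    [-0.4,-2,0,7],
    [-0.4,-2,0,7],
    [-0.4,-2,0,7],
    [-0.4,-2,0,7],
    [-0.4,-2,0,7],
  ],
)

```text
clock: 8.27
ee_pos: [0.5374, 0.0733, 0.2329]
orientation: [-3.118, 0.0, -1.662]
wrist_force: [-0.1, 0.2, -1.4]
opening: 0.273
gripper_force: 59.2
```

Emit:
drive_tool(
  increments=[
    [-0.4,-2,0,7],
    [-0.4,-2,0,4],
    [0,-1,0,0],
    [0,0,0,0],
  ],
)

```text
clock: 8.6
ee_pos: [0.5299, 0.0225, 0.2329]
orientation: [-3.118, -0.0, -1.481]
wrist_force: [-0.3, -0.0, -1.6]
opening: 0.271
gripper_force: 59.1
```

Run:
```python
from h import *
s=sense(); print(s["qpos"],s["ee_pos"],s["orientation"],s["opening"])
c=capture("wrist"); np.savez("w4",**{k:c[k] for k in ["pixels","K","R","t"]})
cv2.imwrite("pics/w4.png",cv2.resize(c["pixels"],(800,600),interpolation=cv2.INTER_CUBIC))
for k in ["holder","carriage","knob_grip","pad_rest","board_center"]:
    for r in recognise(k,c): print(k,np.round(r["xyz"],3),round(r["confidence"],2),np.round(w2px(c,r["xyz"])))
```

```text
[-0.09786859  0.29256449 -0.19813227  1.05672911  0.00426565 -1.75888261] [0.52988928 0.02253207 0.23286017] [-3.11783685e+00 -1.80125426e-04 -1.48053093e+00] 0.27146850822122837
holder [ 0.544 -0.104  0.023] 0.85 [280.  67.]
holder [0.215 0.201 0.019] 0.84 [511. 348.]
holder [ 0.739 -0.13   0.012] 0.26 [89. 23.]
holder [0.529 0.007 0.21 ] 0.23 [284. 243.]
holder [ 0.54  -0.067  0.038] 0.18 [281. 106.]
carriage [ 0.538 -0.062  0.036] 0.85 [283. 111.]
knob_grip [ 0.534 -0.054  0.056] 0.96 [285. 121.]
pad_rest [ 0.538 -0.067  0.036] 0.81 [283. 107.]
board_center [0.528 0.006 0.21 ] 0.67 [286. 242.]
```

View pics/w4.png

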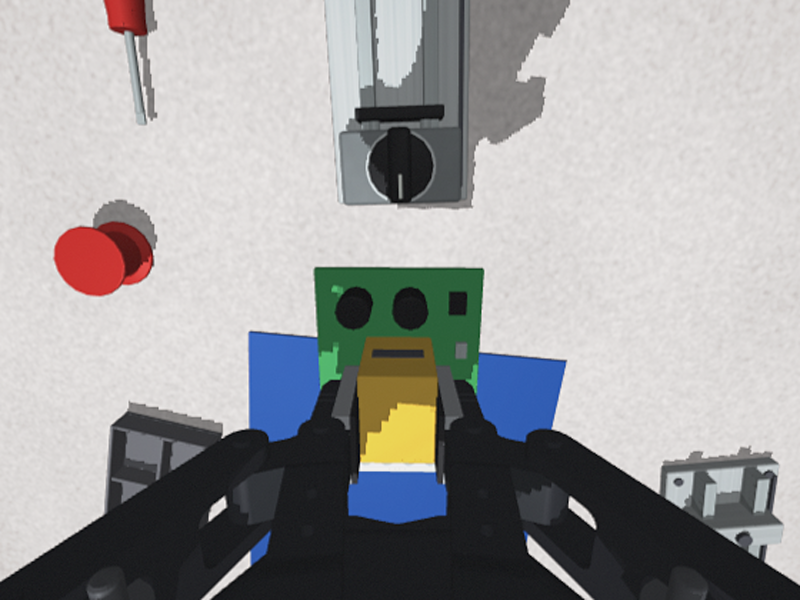

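The board is gripped square. The knob's disc is centred at about (401,165), the pad bar runs (356,107) to (443,105), and the plate edges run (341,205) to (326,0) and (470,207) to (468,0), all at the 800x600 scale. Backprojecting these.

Run:
```python
from h import *
d=np.load("w4.npz"); c={k:d[k] for k in d.files}
f=lambda u,v,z: np.round(px2w(c,u*.7,v*.7,z)[:2],4)
print("disc",f(401,165,.054),"pad ends",f(356,107,.041),f(443,105,.041))
a,b=f(341,205,.01),f(326,0,.01); e,g=f(470,207,.01),f(468,0,.01)
print("plate",a,b,e,g,"yaw",np.arctan2(*(b-a)[::-1]),np.arctan2(*(g-e)[::-1]))
print("carr",f(340,136,.04),f(461,128,.04),f(343,205,.04),f(465,200,.04))
print("bar top ends",f(401,128,.084),f(400,203,.084))
# board grip: corners at z of board top
s=sense(); z=s["ee_pos"][2]-.034+.007
print("board",f(315,268,z),f(483,268,z))
# hough-free: dump edge columns of plate for rows
g=cv2.cvtColor(d["pixels"],cv2.COLOR_BGR2GRAY)
for seg in cv2.createLineSegmentDetector().detect(g)[0][:,0]:
    L=np.hypot(seg[2]-seg[0],seg[3]-seg[1])
    if L>25 and seg[1]<150 and 210<seg[0]<340: 
        w=[f(seg[0]/.7,seg[1]/.7,.01),f(seg[2]/.7,seg[3]/.7,.01)]; print(np.round(seg),w,np.round(np.degrees(np.arctan2(*(w[1]-w[0])[::-1])),1))
```

```text
disc [ 0.5391 -0.058 ] pad ends [ 0.5725 -0.0922] [ 0.5152 -0.0983]
plate [ 0.5836 -0.0254] [ 0.601  -0.1616] [ 0.4839 -0.033 ] [ 0.5042 -0.1695] yaw -1.4437313117822046 -1.4231604542741443
carr [ 0.5823 -0.0733] [ 0.5014 -0.0854] [ 0.5778 -0.0278] [ 0.4924 -0.0391]
bar top ends [ 0.5405 -0.0777] [ 0.5372 -0.0355]
board [ 0.5636 -0.0177] [ 0.505  -0.0233]
[319. 144. 243. 143.] [array([ 0.4945, -0.0331]), array([ 0.5787, -0.0267])] 4.3
[258. 126. 260. 100.] [array([ 0.564 , -0.0464]), array([ 0.5636, -0.0722])] -90.9
[248.  75. 309.  72.] [array([ 0.5774, -0.0961]), array([ 0.5141, -0.104 ])] -172.9
[294.  31. 294.   1.] [array([ 0.5338, -0.1406]), array([ 0.5363, -0.1663])] -84.4
[263.  27. 264.  53.] [array([ 0.5648, -0.1413]), array([ 0.5623, -0.1179])] 96.1
[261.  58. 258.   1.] [array([ 0.5656, -0.1129]), array([ 0.5718, -0.1635])] -83.0
[331. 104. 330. 144.] [array([ 0.4872, -0.0751]), array([ 0.4831, -0.0337])] 95.7
[262.   1. 263.  26.] [array([ 0.5677, -0.1638]), array([ 0.5654, -0.1424])] 96.1
[240. 141. 236.  94.] [array([ 0.5827, -0.0286]), array([ 0.5886, -0.0761])] -82.9
[... 289 characters left out ...]
0295]), array([ 0.599 , -0.1228])] -83.0
[249.  49. 247.   1.] [array([ 0.5776, -0.12  ]), array([ 0.5826, -0.1626])] -83.3
[228.  42. 226.   1.] [array([ 0.5994, -0.125 ]), array([ 0.6034, -0.1609])] -83.6
[288.  89. 318.  88.] [array([ 0.5345, -0.0861]), array([ 0.5032, -0.0897])] -173.4
[329.   1. 328. 103.] [array([ 0.5028, -0.1691]), array([ 0.4913, -0.0759])] 97.0
[231.  46. 233.  72.] [array([ 0.5967, -0.1218]), array([ 0.5933, -0.0976])] 98.0
[297.  24. 297.  71.] [array([ 0.5317, -0.1463]), array([ 0.5272, -0.1045])] 96.1
[240. 112. 242. 139.] [array([ 0.5836, -0.0588]), array([ 0.5801, -0.0302])] 97.0
[307.   1. 307.  69.] [array([ 0.5242, -0.1673]), array([ 0.5171, -0.1065])] 96.7
```

Emit:
drive_tool(
  increments=[
    [0.4,-3.4,0,1.6],
    [0.4,-3.4,0,0],
    [0.4,-3.4,0,0],
    [0.4,-3.4,0,0],
    [0.3,-3.1,-1,0],
  ],
)

```text
clock: 9.32
ee_pos: [0.5503, -0.1443, 0.2239]
orientation: [-3.115, -0.001, -1.448]
wrist_force: [1.1, 0.0, -0.9]
opening: 0.27
gripper_force: 59.1
```

Emit:
drive_tool(
  increments=[
    [0,0,-4,0],
    [0,0,-4,0],
    [0,0,-4,0],
    [0,0,-2.8,0],
    [0,0,0,0],
  ],
)

```text
clock: 9.73
ee_pos: [0.5452, -0.1407, 0.0689]
orientation: [-3.126, 0.005, -1.448]
wrist_force: [-0.9, 0.3, -2.0]
opening: 0.269
gripper_force: 59.2
```

Emit:
drive_tool(
  increments=[
    [0,0,0,0],
    [0,0,0,0],
  ],
)

```text
clock: 9.9
ee_pos: [0.5503, -0.1428, 0.0761]
orientation: [-3.116, -0.001, -1.448]
wrist_force: [0.5, -0.9, -0.4]
opening: 0.271
gripper_force: 59.2
```

Run:
```python
from h import *
s=sense(); print(s["ee_pos"],s["orientation"],s["wrist_force"],s["wrist_torque"])
a=capture("wrist")["pixels"]; c=capture("top")
u,v=w2px(c,[.545,-.13,.03]).astype(int); b=cv2.resize(c["pixels"][v-45:v+45,u-60:u+60],(560,420),interpolation=cv2.INTER_CUBIC)
cv2.imwrite("pics/w5.png",cv2.resize(np.hstack([a,b]),(800,300),interpolation=cv2.INTER_AREA))
```

```text
[ 0.55026364 -0.14284367  0.07612709] [-3.11621481e+00 -7.21775408e-04 -1.44774078e+00] [ 0.48997867 -0.86437882 -0.36994701] [ 0.03029955 -0.03262193 -0.01244993]
```

View pics/w5.png

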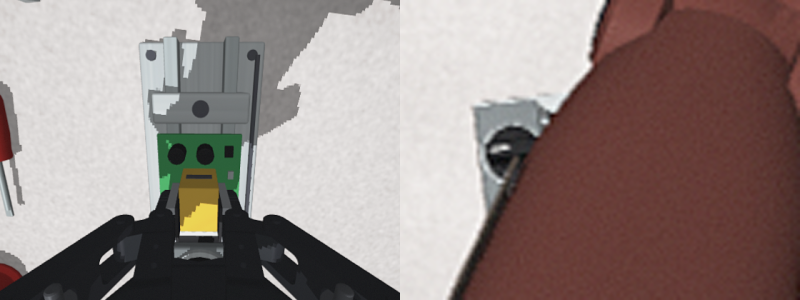

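In the wrist view the board is square over the rails. Its front edge (y≈134) is clear of the stop (y≈122). I'll lower it slowly.

Emit:
drive_tool(
  increments=[
    [0,0,-0.3,0],
    [0,0,-0.3,0],
    [0,0,-0.3,0],
    [0,0,-0.2,0],
    [0,0,-0.2,0],
  ],
)

```text
clock: 10.42
ee_pos: [0.5488, -0.1427, 0.0612]
orientation: [-3.118, 0.0, -1.448]
wrist_force: [-0.4, 0.9, -1.1]
opening: 0.272
gripper_force: 59.2
```

Emit:
drive_tool(
  increments=[
    [0,0,-0.1,0],
    [0,0,0,0],
    [0,0,-0.1,0],
    [0,0,0,0],
  ],
)

```text
clock: 10.75
ee_pos: [0.5488, -0.1427, 0.0603]
orientation: [-3.118, 0.0, -1.448]
wrist_force: [-5.2, 1.7, 13.1]
opening: 0.271
gripper_force: 61.4
```

Emit:
drive_tool(
  increments=[
    [0,0,0.05,0],
    [0.02,-0.15,0,0],
    [0.02,-0.15,0,0],
    [0.02,-0.15,0,0],
  ],
)

```text
clock: 11.08
ee_pos: [0.5498, -0.1464, 0.0604]
orientation: [-3.117, 0.002, -1.448]
wrist_force: [0.1, 5.8, 7.5]
opening: 0.273
gripper_force: 60.7
```

Emit:
drive_tool(
  increments=[
    [0.01,-0.1,0,0],
    [0,0,0,0],
  ],
)

```text
clock: 11.25
ee_pos: [0.55, -0.1476, 0.0604]
orientation: [-3.117, 0.002, -1.448]
wrist_force: [-1.1, 5.6, 7.6]
opening: 0.265
gripper_force: 60.6
```

Emit:
drive_tool(
  increments=[
    [0.01,-0.1,0,0],
    [0,0,0,0],
  ],
)

```text
clock: 11.42
ee_pos: [0.5502, -0.1486, 0.0604]
orientation: [-3.117, 0.002, -1.448]
wrist_force: [-0.6, 6.5, 7.8]
opening: 0.273
gripper_force: 60.6
```

Emit:
drive_tool(
  increments=[
    [0.01,-0.1,0,0],
    [0,0,0,0],
  ],
)

```text
clock: 11.58
ee_pos: [0.5502, -0.149, 0.0604]
orientation: [-3.117, 0.003, -1.447]
wrist_force: [-0.3, 8.5, 8.5]
opening: 0.267
gripper_force: 60.8
```

Emit:
drive_tool(
  increments=[
    [0,0,0.03,0],
    [0,0,0,0],
  ],
)

```text
clock: 11.75
ee_pos: [0.5501, -0.149, 0.0604]
orientation: [-3.117, 0.003, -1.447]
wrist_force: [0.2, 7.6, 6.0]
opening: 0.27
gripper_force: 60.2
```

Emit:
drive_tool(
  increments=[
    [0.01,-0.1,0,0],
    [0,0,0,0],
  ],
)

```text
clock: 11.92
ee_pos: [0.5501, -0.1491, 0.0605]
orientation: [-3.117, 0.005, -1.447]
wrist_force: [-0.3, 11.3, 8.0]
opening: 0.269
gripper_force: 60.7
```

Emit:
drive_tool(
  increments=[
    [0.01,-0.1,0,0],
    [0,0,0,0],
  ],
)

```text
clock: 12.08
ee_pos: [0.5501, -0.1492, 0.0605]
orientation: [-3.117, 0.006, -1.446]
wrist_force: [-0.2, 15.2, 10.1]
opening: 0.267
gripper_force: 61.0
```

Emit:
drive_tool(
  increments=[
    [-0.03,0.27,0,0],
    [0,0,0,0],
  ],
)

```text
clock: 12.25
ee_pos: [0.5501, -0.1489, 0.0604]
orientation: [-3.117, 0.001, -1.448]
wrist_force: [0.9, 5.2, 6.4]
opening: 0.271
gripper_force: 60.1
```

Emit:
drive_tool(
  increments=[
    [0,0,0,0],
    [0,0,0,0],
    [0,0,0,0],
    [0,0,0,0],
    [0,0,0,0],
  ],
  jaw=-1,
)

```text
clock: 12.67
ee_pos: [0.5497, -0.1498, 0.0601]
orientation: [-3.118, 0.0, -1.449]
wrist_force: [0.8, 0.2, -0.2]
opening: 0.954
gripper_force: 0.0
```

Emit:
drive_tool(
  increments=[
    [0,0,0.2,0],
    [0,0,1,0],
    [0,0,3,0],
    [0,0,3,0],
    [0,0,2,0],
  ],
)

```text
clock: 13.08
ee_pos: [0.5505, -0.1499, 0.1555]
orientation: [-3.116, -0.001, -1.448]
wrist_force: [1.3, 0.3, -0.2]
opening: 1.002
gripper_force: 0.0
```

Emit:
drive_tool(
  increments=[
    [-0.2,2,0,0],
    [-0.4,4,0,0],
    [-0.4,4,0,0],
    [-0.4,4,0,0],
    [0,0,0,0],
  ],
)

```text
clock: 13.5
ee_pos: [0.5343, -0.0038, 0.1531]
orientation: [-3.118, 0.003, -1.443]
wrist_force: [0.1, -0.1, -0.5]
opening: 1.002
gripper_force: 0.0
```

Run:
```python
from h import *
s=sense(); print(s["qpos"],s["ee_pos"],s["orientation"],s["wrist_force"],s["wrist_torque"])
c=capture("wrist"); np.savez("w6",**{k:c[k] for k in ["pixels","K","R","t"]})
cv2.imwrite("pics/w6.png",cv2.resize(c["pixels"],(800,600),interpolation=cv2.INTER_CUBIC))
for k in ["knob_grip","board_center"]:
    for r in recognise(k,c): print(k,np.round(r["xyz"],3),round(r["confidence"],2),np.round(w2px(c,r["xyz"])))
```

```text
[-0.14902435  0.36655896 -0.31521684  0.86738906  0.0088966  -1.84713752] [ 0.53431862 -0.00376034  0.15306211] [-3.11835461e+00  2.65553783e-03 -1.44335240e+00] [ 0.14594305 -0.05277559 -0.5311904 ] [-0.01816937 -0.00804759 -0.03644753]
knob_grip [ 0.535 -0.057  0.056] 0.72 [290. 153.]
board_center [ 0.545 -0.136  0.036] 0.74 [291.  35.]
```

View pics/w6.png

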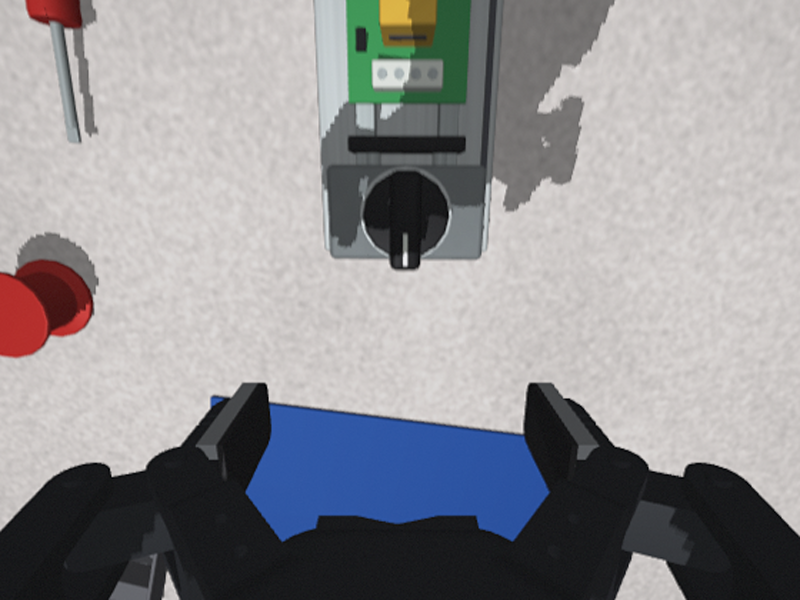

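The board sits square on the rails, with its near edge at row 103 and the pad's front edge at row 136. The knob disc is centred at (406,213), with its bar along the holder.

Run:
```python
from h import *
d=np.load("w6.npz"); c={k:d[k] for k in d.files}
f=lambda u,v,z: np.round(px2w(c,u*.7,v*.7,z),4)
D=f(406,213,.054);E=f(408,103,.034);P=f(407,136,.041); u=np.array([.118,-.993,0])
print("disc",D,"boardedge",E,"pad",P,"gap",(E-P)@u, "pad-disc",(P-D)@u)
print("edges",f(348,103,.034),f(468,103,.034), f(348,136,.041),f(466,136,.041),"bar end",f(391,248,.084),f(419,248,.084), f(391,268,.056),f(419,268,.056))
s=sense(); print(s["ee_pos"],s["orientation"])
```

```text
disc [ 0.5397 -0.0597  0.054 ] boardedge [ 0.5458 -0.1124  0.034 ] pad [ 0.5441 -0.0963  0.041 ] gap 0.016187899999999995 pad-disc 0.036863
edges [ 0.5761 -0.1087  0.034 ] [ 0.5157 -0.1162  0.034 ] [ 0.5736 -0.0926  0.041 ] [ 0.5148 -0.1     0.041 ] bar end [ 0.5445 -0.0463  0.084 ] [ 0.5322 -0.0479  0.084 ] [ 0.5437 -0.0314  0.056 ] [ 0.5294 -0.0333  0.056 ]
[ 0.53605663 -0.00933789  0.15299445] [-3.11716483e+00 -3.55393129e-04 -1.44684224e+00]
```

Emit:
drive_tool(
  increments=[
    [0.15,-2,0,0],
    [0.1,-1.9,0,0],
    [0.1,-1,-1,0],
    [0,0,-2,0],
    [0,0,-2,0],
  ],
)

```text
clock: 14.07
ee_pos: [0.5399, -0.0607, 0.1017]
orientation: [-3.116, -0.0, -1.451]
wrist_force: [-0.2, 0.5, -0.0]
opening: 1.002
gripper_force: 0.0
```

Emit:
drive_tool(
  increments=[
    [0,0,-1,0],
    [0,0,-1,0],
    [0,0,-0.5,0],
    [0,0,0,0],
    [0,0,0,0],
  ],
)

```text
clock: 14.48
ee_pos: [0.5395, -0.0587, 0.0775]
orientation: [-3.118, 0.0, -1.448]
wrist_force: [0.0, -0.2, -0.3]
opening: 0.996
gripper_force: 0.0
```

Run:
```python
from h import *
s=sense(); print(s["qpos"],s["ee_pos"],s["orientation"],s["wrist_force"],s["wrist_torque"])
```

```text
[-0.24805833  0.46713194 -0.38683182  0.69479978  0.00881667 -1.94131677] [ 0.53948259 -0.05866147  0.07746733] [-3.11786277e+00  2.38818383e-04 -1.44823424e+00] [ 0.03161405 -0.19358234 -0.25063326] [0.00675753 0.0070589  0.0131139 ]
```

Emit:
drive_tool(
  increments=[
    [0,0,0,0],
    [0,0,0,0],
    [0,0,0,0],
    [0,0,0,0],
    [0,0,0,0],
  ],
  jaw=1,
)

```text
clock: 14.9
ee_pos: [0.5394, -0.0585, 0.0774]
orientation: [-3.118, 0.0, -1.448]
wrist_force: [0.3, -0.4, -0.2]
opening: 0.297
gripper_force: 0.0
```

Emit:
drive_tool(
  increments=[
    [0,0,0,0],
    [0,0,0,0],
    [0,0,0,0],
    [0,0,0,0],
  ],
)

```text
clock: 15.23
ee_pos: [0.5391, -0.0586, 0.0775]
orientation: [-3.118, 0.0, -1.448]
wrist_force: [-1.0, 0.1, 6.0]
opening: 0.155
gripper_force: 58.6
```

```bash
cat > t.py <<'E'
from h import *
s=sense(); o=s["orientation"]
print(round(s["clock"],2),"ang",round((-1.45-o[2])%6.283,3),np.round(s["ee_pos"],4),np.round(o,3),np.round(s["wrist_force"],1),np.round(s["wrist_torque"],3),round(s["opening"],3),round(float(s["gripper_force"]),1))
E
python3 t.py
```

```text
15.23 ang 6.281 [ 0.5391 -0.0586  0.0775] [-3.118  0.    -1.448] [-1.   0.1  6. ] [ 0.005  0.748 -0.006] 0.155 58.6
```

Emit:
drive_tool(
  increments=[
    [0.017,-0.146,0,-7],
    [0.017,-0.146,0,-7],
    [0.017,-0.146,0,-7],
    [0.017,-0.146,0,-7],
    [0.017,-0.146,0,-7],
  ],
)

```text
clock: 15.65
ee_pos: [0.5393, -0.0656, 0.0775]
orientation: [-3.12, 0.0, -2.065]
wrist_force: [-5.6, 1.1, 10.5]
opening: 0.151
gripper_force: 59.2
```

```bash
python3 t.py
```

```text
15.65 ang 0.615 [ 0.5393 -0.0656  0.0775] [-3.12   0.    -2.065] [-5.6  1.1 10.5] [0.513 1.303 0.178] 0.151 59.2
```

Emit:
drive_tool(
  increments=[
    [0.017,-0.146,0,-7],
    [0.017,-0.146,0,-7],
    [0.017,-0.146,0,-7],
    [0,0,0,0],
  ],
)

```text
clock: 15.98
ee_pos: [0.5396, -0.0698, 0.0775]
orientation: [-3.12, -0.0, -2.433]
wrist_force: [-5.7, 2.8, 9.9]
opening: 0.148
gripper_force: 59.5
```

```bash
python3 t.py
```

```text
15.98 ang 0.983 [ 0.5396 -0.0698  0.0775] [-3.12  -0.    -2.433] [-5.7  2.8  9.9] [ 0.891  1.436 -0.34 ] 0.148 59.5
```

Emit:
drive_tool(
  increments=[
    [0.01,-0.083,0,-4],
    [0,0,0,0],
  ],
)

```text
clock: 16.15
ee_pos: [0.5396, -0.0704, 0.0775]
orientation: [-3.12, -0.0, -2.499]
wrist_force: [-4.4, 2.8, 10.8]
opening: 0.148
gripper_force: 59.4
```

```bash
python3 t.py
```

```text
16.15 ang 1.049 [ 0.5396 -0.0704  0.0775] [-3.12  -0.    -2.499] [-4.4  2.8 10.8] [ 0.88   1.434 -0.147] 0.148 59.4
```

Emit:
drive_tool(
  increments=[
    [0,-0.063,0,-3],
    [0,-0.063,0,-3],
  ],
)

```text
clock: 16.32
ee_pos: [0.5397, -0.0715, 0.0775]
orientation: [-3.12, -0.0, -2.602]
wrist_force: [-5.4, 3.6, 9.8]
opening: 0.152
gripper_force: 59.4
```

```bash
python3 t.py
```

```text
16.32 ang 1.152 [ 0.5397 -0.0715  0.0775] [-3.12  -0.    -2.602] [-5.4  3.6  9.8] [1.054 1.327 0.182] 0.152 59.4
```

Emit:
drive_tool(
  increments=[
    [0,-0.063,0,-3],
    [0,-0.063,0,-3],
  ],
)

```text
clock: 16.48
ee_pos: [0.5398, -0.0726, 0.0775]
orientation: [-3.12, -0.0, -2.707]
wrist_force: [-3.8, 4.4, 9.7]
opening: 0.153
gripper_force: 59.3
```

```bash
python3 t.py
```

```text
16.48 ang 1.257 [ 0.5398 -0.0726  0.0775] [-3.12  -0.    -2.707] [-3.8  4.4  9.7] [1.31  1.111 0.153] 0.153 59.3
```

Emit:
drive_tool(
  increments=[
    [0,0,0,0],
    [0,0,0,0],
  ],
)

```text
clock: 16.65
ee_pos: [0.5398, -0.0727, 0.0775]
orientation: [-3.12, -0.0, -2.705]
wrist_force: [-5.1, 4.1, 9.3]
opening: 0.155
gripper_force: 59.4
```

```bash
python3 t.py
python3 - <<'E'
from h import *
c=capture("wrist"); np.savez("w7",**{k:c[k] for k in ["pixels","K","R","t"]})
cv2.imwrite("pics/w7.png",cv2.resize(c["pixels"],(800,600),interpolation=cv2.INTER_CUBIC))
E
```

```text
16.65 ang 1.255 [ 0.5398 -0.0727  0.0775] [-3.12  -0.    -2.705] [-5.1  4.1  9.3] [ 1.157  1.163 -0.224] 0.155 59.4
```

View pics/w7.png

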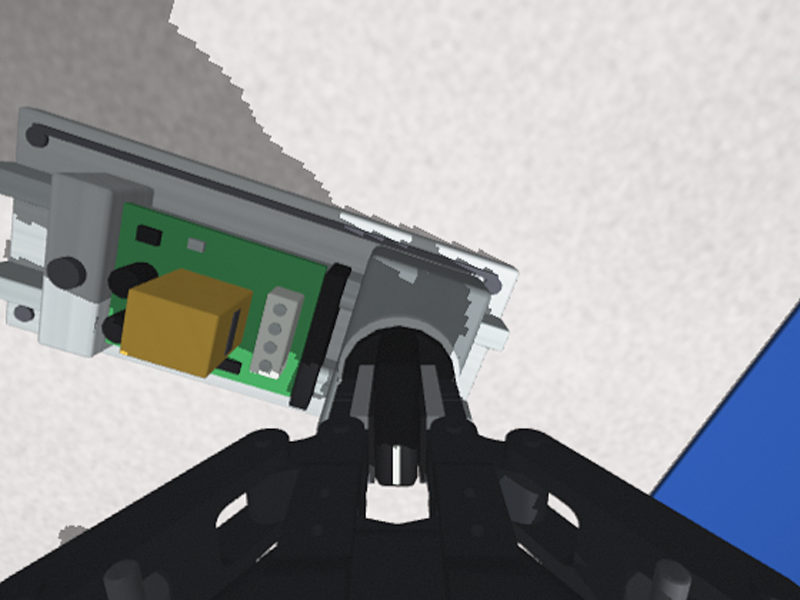

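The view shows the board against the stop at (122,205). The pad's face at (328,265) is just short of the board's edge at (325,262). The knob follows the tool.

Emit:
drive_tool(
  increments=[
    [0.01,-0.063,0,-3],
    [0.01,-0.063,0,-3],
  ],
)

```text
clock: 16.87
ee_pos: [0.5399, -0.0737, 0.0775]
orientation: [-3.121, -0.0, -2.811]
wrist_force: [-5.8, 5.1, 10.2]
opening: 0.151
gripper_force: 59.4
```

```bash
python3 t.py
```

```text
16.87 ang 1.361 [ 0.5399 -0.0737  0.0775] [-3.121 -0.    -2.811] [-5.8  5.1 10.2] [1.425 1.259 0.189] 0.151 59.4
```

Emit:
drive_tool(
  increments=[
    [0.01,-0.042,0,-2],
    [0.01,-0.042,0,-2],
  ],
)

```text
clock: 17.03
ee_pos: [0.54, -0.0745, 0.0775]
orientation: [-3.121, -0.001, -2.88]
wrist_force: [-6.5, 5.2, 9.8]
opening: 0.148
gripper_force: 59.5
```

```bash
python3 t.py
```

```text
17.03 ang 1.43 [ 0.54   -0.0745  0.0775] [-3.121e+00 -1.000e-03 -2.880e+00] [-6.5  5.2  9.8] [1.476 1.317 0.158] 0.148 59.5
```

Emit:
drive_tool(
  increments=[
    [0.01,-0.042,0,-2],
    [0.01,-0.042,0,-2],
  ],
)

```text
clock: 17.2
ee_pos: [0.5401, -0.0752, 0.0774]
orientation: [-3.121, -0.001, -2.95]
wrist_force: [-6.6, 5.2, 11.2]
opening: 0.152
gripper_force: 59.6
```

```bash
python3 t.py
```

```text
17.2 ang 1.5 [ 0.5401 -0.0752  0.0774] [-3.121e+00 -1.000e-03 -2.950e+00] [-6.6  5.2 11.2] [1.601 1.351 0.178] 0.152 59.6
```

Emit:
drive_tool(
  increments=[
    [0.01,-0.042,0,-2],
    [0.01,-0.042,0,-2],
  ],
)

```text
clock: 17.37
ee_pos: [0.5402, -0.0759, 0.0775]
orientation: [-3.121, -0.001, -3.02]
wrist_force: [-7.1, 6.6, 12.1]
opening: 0.152
gripper_force: 59.6
```

```bash
python3 t.py;  python3 - <<'E'
from h import *
c=capture("wrist"); np.savez("w8",**{k:c[k] for k in ["pixels","K","R","t"]})
p=c["pixels"][110:310,0:400]
cv2.imwrite("pics/w8.png",cv2.resize(p,(800,400),interpolation=cv2.INTER_CUBIC))
E
```

```text
17.37 ang 1.57 [ 0.5402 -0.0759  0.0775] [-3.121e+00 -1.000e-03 -3.020e+00] [-7.1  6.6 12.1] [1.642 1.439 0.215] 0.152 59.6
```

View pics/w8.png

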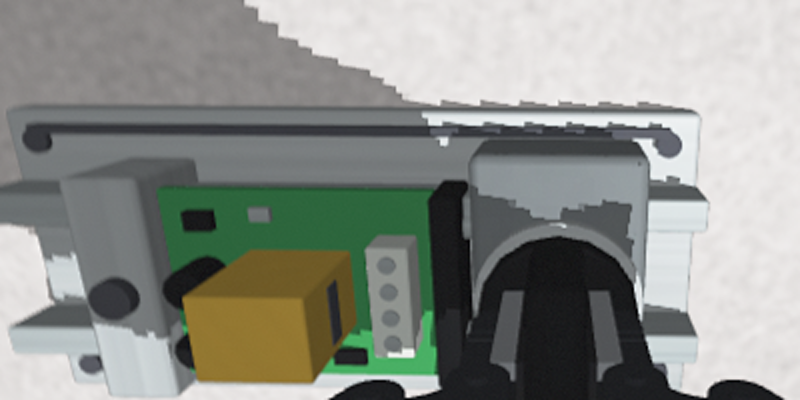

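The view shows the board against the stop (x≈160) and the pad's face (x≈432) on the board's edge. I'll rectify this view and the pre-contact one to the pad-top plane, to measure how far the pad has pressed in.

```bash
cat > rect.py <<'E'
from h import *
O=np.array([.5491,-.1424]); u=np.array([.118,-.993]); n=np.array([.993,.118])
def rect(f,z=.0405,x0=-.085,x1=-.015,y0=-.045,y1=.0,s=.00012):
    d=np.load(f); c={k:d[k] for k in d.files}
    w,h=int((x1-x0)/s),int((y1-y0)/s)
    src=np.array([[0,0],[w,0],[w,h],[0,h]],np.float32)
    dst=np.array([w2px(c,[*(O+u*(x0+a*s)+n*(y0+b*s)),z]) for a,b in src],np.float32)
    return cv2.warpPerspective(c["pixels"],cv2.getPerspectiveTransform(dst,src),(w,h),flags=cv2.INTER_CUBIC)
E
python3 - <<'E'
from rect import *
a=rect("w7.npz");b=rect("w8.npz")
# w7 on top, w8 below; mark every 100px=12mm
for im in (a,b):
    for i in range(0,im.shape[1],100): cv2.line(im,(i,0),(i,6),(0,0,255),1)
print(a.shape); cv2.imwrite("pics/r.png",np.vstack([a[:290],b[:290]]))
for nme,im in (("w7",a),("w8",b)):
    g=cv2.cvtColor(im,cv2.COLOR_BGR2GRAY).astype(int)
    for y in (140,170,200,230,260): print(nme,y,g[y-3:y+4].mean(0)[::10].astype(int)[10:55])
E
```

```text
(375, 583, 3)
w7 140 [ 83  83  83  84  83  84  84  84  85  84  83  85  83  84  84  84  84  84
  84  84  84  82  80  78 113 114 113 116  22  26  25  27  27  26  23  69
  81  81  81  81  81  80  81  81  81]
w7 170 [ 83  83  83  81  83  83  83  84  85  85  85  84  84  85  84  84  84  84
  84  85  84  83  79  76 114 113 114 116  27  25  26  25  24  24  24  67
  81  80  81  81  81  81  80  81  80]
w7 200 [124 124 125 124 125 125 124 125 118 108  98  91  86  84  84  84  84  84
  84  84  85  83  80  77 121 119 119 122  35  26  24  25  24  26  24  69
  81  80  81  80  80  80  80  81  80]
w7 230 [ 23  21  20  20  18  16  14  18  51 102 127 125 124 125 116  96  86  84
  84  84  84  83  79  80 117 115 113 100  12  25  26  26  26  25  24  72
  81  80  81  88 108 109 110 109 108]
w7 260 [ 21  21  19  22  21  19  21  22  20  21  23  22  20  31  99 124 121 119
  89  84  84  82  78  83 125 123 124 122  19  27  25  26  28  26  23  69
  80  80  80  87  95 145 147 146 146]
w8 140 [130 139 150 149 151 150 150 149 148 149 148 148 147 147 149 140 105  90
  82  83  83  84  84  84  81  75 119 101  13  22  25  27  26  25  27  30
  82  80  81  80  80  81  79  80  80]
w8 170 [ 83  83  83  83  83 109 149 149 150 135 136 140  86  86  85  84  83  83
  83  83  83  83  83  83  81  76 115 102  10  22  27  25  25  26  26  31
  83  80  80  80  80  78  79  80  80]
w8 200 [123 124 125 123 130 121 122 123 125 125 124 121 112  98  89  85  84  83
  83  83  84  84  84  85  81  74 114 116  12  19  26  25  27  25  27  34
  85  79  81  79  80  80  80  79  80]
w8 230 [ 34  23  20  20  20  21  21  21  19  20  22  49  68 106 127 125 124 121
  98  83  83  84  84  84  82  74  72  30  19  22  26  26  26  26  24  31
  80  79  81 102 109 109 109 109 109]
w8 260 [ 22  23  22  23  19  21  21  21  21  22  21  21  26  27  26  22  21  69
 113 123 123  95  83  83  81  73  83  20  21  22  27  25  26  24  26  32
  84  79  80  95  94 126 146 146 146]
```

View pics/r.png

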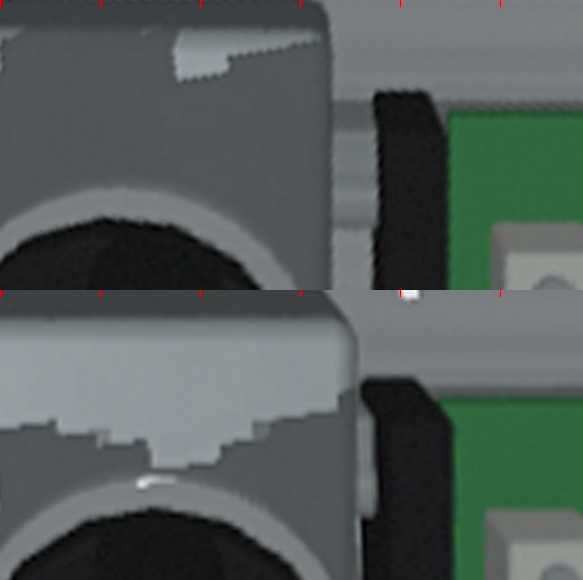

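Emit:
drive_tool(
  increments=[
    [0.01,-0.042,0,-2],
    [0.01,-0.031,0,-1.5],
  ],
)

```text
clock: 17.58
ee_pos: [0.5403, -0.0766, 0.0775]
orientation: [-3.121, -0.002, -3.081]
wrist_force: [-8.0, 5.9, 12.0]
opening: 0.149
gripper_force: 59.7
```

```bash
python3 t.py
```

```text
17.58 ang 1.631 [ 0.5403 -0.0766  0.0775] [-3.121e+00 -2.000e-03 -3.081e+00] [-8.   5.9 12. ] [1.702 1.469 0.203] 0.149 59.7
```

Emit:
drive_tool(
  increments=[
    [0,0,0,0],
    [0,0,0,0],
    [0,0,0,0],
  ],
)

```text
clock: 17.83
ee_pos: [0.5403, -0.0766, 0.0774]
orientation: [-3.121, -0.002, -3.079]
wrist_force: [-6.6, 6.9, 12.3]
opening: 0.152
gripper_force: 59.6
```

```bash
python3 t.py
cat >> rect.py <<'E'
def edges(f):
    b=rect(f); g=cv2.cvtColor(b,cv2.COLOR_BGR2GRAY).astype(float)
    for y in (140,155,170,185,200):
        r=cv2.GaussianBlur(g[y-3:y+4].mean(0)[None],(0,0),2)[0]; d=np.diff(r)
        pf=400+np.argmax(d[400:500]); cf=300+np.argmax(d[300:375]); print(y,cf,pf,round((pf-cf)*.12,2))
E
python3 - <<'E'
from rect import *
c=capture("wrist"); np.savez("w9",**{k:c[k] for k in ["pixels","K","R","t"]})
for f in ("w7","w8","w9"): print(f); edges(f+".npz")
E
```

```text
17.83 ang 1.629 [ 0.5403 -0.0766  0.0774] [-3.121e+00 -2.000e-03 -3.079e+00] [-6.6  6.9 12.3] [ 1.702  1.409 -0.018] 0.152 59.6
w7
140 332 448 13.92
155 331 448 14.04
170 332 448 13.92
185 332 448 13.92
200 332 448 13.92
w8
140 356 453 11.64
155 356 452 11.52
170 357 453 11.52
185 357 454 11.64
200 356 453 11.64
w9
140 362 454 11.04
155 362 454 11.04
170 361 453 11.04
185 362 453 10.92
200 363 454 10.92
```

The pad is in by 13.9 − 11.0 ≈ 2.9 mm, as wanted, so I'll release.

Emit:
drive_tool(
  increments=[
    [0,0,0,0],
    [0,0,0,0],
    [0,0,0,0],
    [0,0,0,0],
    [0,0,0,0],
  ],
  jaw=0.2,
)

```text
clock: 18.3
ee_pos: [0.5418, -0.0782, 0.0771]
orientation: [-3.118, 0.0, -3.08]
wrist_force: [0.5, -0.6, -0.3]
opening: 0.402
gripper_force: 0.0
```

Emit:
drive_tool(
  increments=[
    [0,0,0.5,0],
    [0,0,1,0],
    [0,0,2,0],
    [0,0,2,0],
    [0,0,0,0],
  ],
)

```text
clock: 18.72
ee_pos: [0.544, -0.0787, 0.1365]
orientation: [-3.116, 0.006, -3.08]
wrist_force: [1.5, 0.0, -0.2]
opening: 0.4
gripper_force: 0.0
```

```bash
python3 t.py
python3 - <<'E'
from rect import *
c=capture("wrist"); np.savez("w10",**{k:c[k] for k in ["pixels","K","R","t"]})
edges("w10.npz")
cv2.imwrite("pics/w10.png",c["pixels"])
E
```

```text
18.72 ang 1.63 [ 0.544  -0.0787  0.1365] [-3.116  0.006 -3.08 ] [ 1.5  0.  -0.2] [ 0.026 -0.047 -0.011] 0.4 0.0
140 366 454 10.56
155 364 455 10.92
170 365 455 10.8
185 365 455 10.8
200 366 454 10.56
```

View pics/w10.png

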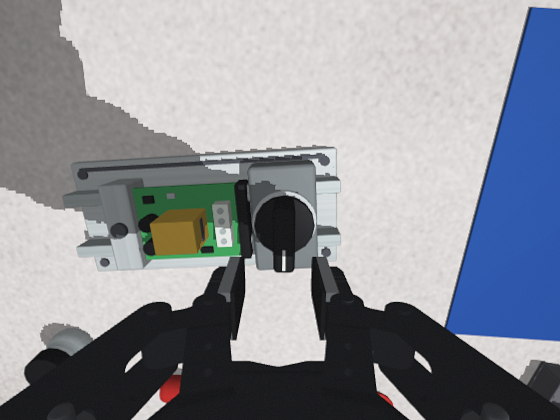

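The view shows the board clamped between the stop (x≈135) and the pad (x≈240), and the knob free of the fingers. The pad is in by about 3 mm, so I'm handing in.

Emit:
drive_tool(
  increments=[
    [0,0,2,0],
    [0,0,0,0],
    [0,0,0,0],
    [0,0,0,0],
  ],
)

```text
clock: 19.1
ee_pos: [0.5414, -0.078, 0.1515]
orientation: [-3.118, -0.0, -3.08]
wrist_force: [0.1, 0.4, 0.6]
opening: 0.401
gripper_force: 0.0
```

```bash
python3 -c "
from h import *
print(finish_job())"
```

```text
the job is handed in; nothing more can be done
None
```

The board is clamped flat on the rails against the stop, the pad is pressed in about 3 mm of its 6 mm (measured in the wrist camera image), the knob is released, and the job was handed in at about 19 s; no verdict came back.

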